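# Aim two bench antennas at each other

### The job

Turn the horn antenna and the panel antenna so that they look straight at each other: push the tail bar behind each one gently round with a fingertip, without gripping the bars. Do not touch the antennas themselves, leave the two stands standing where they are, never lifting or shifting them, leave everything else on the table alone, and finish with your hand clear.

Things in the scene. Friction and masses are not known exactly. Their poses are not given: they have to be found in the camera images.
- horn_table (a joint): Angle of the round aluminium turntable (90 mm across, 44 to 54 mm above the table) on its stand, rad, counter-clockwise from above positive, stops at -2.9 and 2.9. At 0 the antenna looks along the stand's own +x, its tail bar along -x. Steady rubbing resistance of about 0.12 N m (1 to 1.5 N at the bar); it stays where it is left, without springing back or coasting.
- horn_axis (a point): Point on the horn turntable's axis of rotation, 51 mm above the table (half-way up the bar). Its +x axis is the direction in which the antenna looks, its -x axis runs along the bar, z is up; it turns with the turntable.
- horn_bar_end (a point): Centre of the free end of the horn turntable's tail bar: straight aluminium bar, 14 mm wide, 16 mm high (43 to 59 mm above the table), level, sticking out behind the antenna to 125 mm from the axis; its outer 65 mm lies clear of the stand's foot, bare table below. Same axes as the axis point.
- horn_stand: Stand of the horn turntable: a loose, heavy (about 3 kg) dark steel foot, 116 mm across and 12 mm high, with an 80 mm wide neck up to 42 mm; it rests on the table by its weight alone and must stay put. Origin at the centre of its underside, on the turntable's axis.
- horn: Brass cone-shaped horn antenna fixed on its turntable: round mouth 70 mm across, looking away from the bar; top 139 mm above the table; reaches 65 mm from the axis in front, 42 mm behind. Origin on the turntable's axis, 54 mm above the table; +x is where it looks. Not to be touched.
- panel_table (a joint): Angle of the round aluminium turntable (90 mm across, 44 to 54 mm above the table) on its stand, rad, counter-clockwise from above positive, stops at -2.9 and 2.9. At 0 the antenna looks along the stand's own +x, its tail bar along -x. Steady rubbing resistance of about 0.12 N m (1 to 1.5 N at the bar); it stays where it is left, without springing back or coasting.
- panel_axis (a point): Point on the panel turntable's axis of rotation, 51 mm above the table (half-way up the bar). Its +x axis is the direction in which the antenna looks, its -x axis runs along the bar, z is up; it turns with the turntable.
- panel_bar_end (a point): Centre of the free end of the panel turntable's tail bar: straight aluminium bar, 14 mm wide, 16 mm high (43 to 59 mm above the table), level, sticking out behind the antenna to 125 mm from the axis; its outer 65 mm lies clear of the stand's foot, bare table below. Same axes as the axis point.
- panel_stand: Stand of the panel turntable: a loose, heavy (about 3 kg) dark steel foot, 116 mm across and 12 mm high, with an 80 mm wide neck up to 42 mm; it rests on the table by its weight alone and must stay put. Origin at the centre of its underside, on the turntable's axis.
- panel: Flat white panel antenna fixed on its turntable: upright, 90 mm square, 14 mm thick, four copper squares on the front face, which looks away from the bar; top 154 mm above the table; within 50 mm of the axis. Origin on the turntable's axis, 54 mm above the table; +x is where it looks. Not to be touched.
- tape_roll: Loose roll of yellow tape lying flat, 90 mm across, 20 mm high; origin at the centre of its underside. Bystander.
- attenuator: Loose steel cylinder standing upright, 24 mm across, 50 mm high; origin under its centre. Bystander.
- adapter: Loose stepped brass adapter standing upright, 22 mm across, 30 mm high; origin under its centre. Bystander.
- screwdriver: Loose screwdriver with an orange handle lying at the right, 200 mm long along its own x. Bystander.
- wrench: Loose steel wrench lying flat at the left, long axis its own x. Bystander.
- cal_kit: Loose blue case at the right, 90 x 60 x 30 mm; origin under its centre. Bystander.
- mug: Loose white mug, 76 mm across, 90 mm high; origin under its centre. Bystander.
- cleaner_jar: Loose jar, 50 mm across, 60 mm high; origin under its centre. Bystander.
Not all that is in view belongs to the job. Leave any blue look-alike of the horn_stand alone.

How it is judged:
At the end, for the whole second after the job is handed in: Each antenna's line of sight, seen from above, passes within 30 mm of the other turntable's axis (about 4 degrees), the other in front of it; turntables at rest; stands upright (0.05 rad) and within 15 mm, bystanders within 20 mm, of where they began (x of panel_axis in the frame of horn_axis above 0.2 m and y of panel_axis in the frame of horn_axis between -0.03 and 0.03 m and x of horn_axis in the frame of panel_axis above 0.2 m and y of horn_axis in the frame of panel_axis between -0.03 and 0.03 m and velocity of joint horn_table between -0.05 and 0.05 rad/s and velocity of joint panel_table between -0.05 and 0.05 rad/s and distance of each of horn_stand, panel_stand from where it was at the start of the episode below 0.015 m and angle between each of horn_stand, panel_stand's own z axis and vertical below 0.05 rad and distance of each of tape_roll, attenuator, adapter, screwdriver, wrench, cal_kit, mug, cleaner_jar from where it was at the start of the episode below 0.02 m); the robot touches nothing.
It fails at once if an antenna itself is touched by the robot (over 1 N) (contact force between any of the fingers, the arm and horn above 1 N or contact force between any of the fingers, the arm and panel above 1 N).
It fails at once if a turntable or stand is pushed hard or gripped (over 20 N) (contact force between the fingers and horn_stand above 20 N or contact force between the fingers and panel_stand above 20 N).
It fails at once if a stand is shifted by over 15 mm, lifted or tipped (distance of any of horn_stand, panel_stand from where it was at the start of the episode above 0.015 m or height (world z) of any of horn_stand, panel_stand above 0.006 m or angle between any of horn_stand, panel_stand's own z axis and vertical above 0.08 rad).
It fails at once if a bystander is moved by over 20 mm or lifted (distance of any of tape_roll, attenuator, adapter, screwdriver, wrench, cal_kit, mug, cleaner_jar from where it was at the start of the episode above 0.02 m).
It also fails if it takes over 64 s, if anything falls off the work surface, if the arm or the gripper's body presses on something with over 40 N, if the wrist force passes 120 N, or if a joint passes its speed limit or range.

### The arm

A 7-joint arm with a two-finger parallel gripper is mounted at the origin on the work surface. World frame = base frame: x ahead of the robot, y to its left, z up, the work surface at z = 0. Lengths are in m, angles in rad, forces in N, time in s.
With the tool pointing down it reaches from about 0.4 to 0.85 m from the base axis. Payload 10.4 kg.
Tool frame: the origin (TCP) lies at the very end of the fingers, on their centre line; the grasp point (between the pads) lies 19 mm behind it (r.pinch_z is the distance from the TCP to the grasp point, in m); z points along the fingers, y is the line along which they close (so a half turn about z gives the same grasp; the last joint's range is limited). The gripper opens to 87 mm and grips with 3 to 60 N. Pads are 19 mm wide; open, the fingers measure 117 mm over their backs; the gripper's body (75 mm by 190 mm) begins 51 mm behind the grasp point.
Start: joints at [-1.135, 0.332, -0.065, 1.46, 0.022, 1.35, -0.088], TCP at [0.277, 0.56, 0.223] pointing down, gripper open.
Joint ranges: [-2.6, 2.6], [-0.5, 2.12], [-1.47, 1.34], [0.16, 2.42], [-1.27, 4.41], [0.06, 2.06], [-2.6, 2.6]. Speed limits (rad/s): [2.22, 2.22, 2.79, 2.79, 3.14, 3.14, 3.14].

### API

Orientations are given as a unit quaternion [x, y, z, w].
In Python, from bench import sensors, vision, r gives the robot as it stands.
- The arm moves only by the shell command python3 -m crank 'ROWS' [OPENING] [FORCE]. ROWS is JSON, a list of rows, each a list of 2 entries, a list of its own where there are three numbers: the shift along the tool's x, y, z normalised to -1 to 1, where 1 is 3 cm, then the turn about the tool's z normalised to -1 to 1, where 1 is 8 degrees. A call has 1 to 12 rows; each row shifts and turns the commanded pose from where the row before left it, along the tool's axes as they then stand; what a row does not reach is not made up. A row lasts 1/8 s, in which the tool goes at most 62.5 mm and 10.7 degrees, less where a joint would pass 70% of its speed; a pose out of reach is approached as far as the arm can. A call with a number of a shift or a turn outside -1 to 1 is refused whole. A call with a gripper value outside its range is refused whole. OPENING is the opening, from 0 (shut) to 1 (fully open), set as the call begins (- or left out, the last holds). The fingers move at their own pace and stop on an object; FORCE is the grip in N (left out, the last holds). Time passes only in rows, so rows that do not move let the fingers close. It gives the time, the measured TCP pose, the force, the opening and the grip force at its end, in the units of the state.
- sensors.read_state(): the state, without advancing time (a new reading comes with each control period).
- vision.camera(name): name is "scene" or "top" or "wrist"; returns the picture (384x512x3 uint8, red, green, blue); there is no depth.
- vision.camera_model(name): a dict with "vertical_fov" (degrees; the focal length in pixels is half the picture's height over the tangent of half this angle, whatever the lens; pixels are square), "cx", "cy" (the principal point, pixels), "dist" ([k1, k2, p1, p2, k3] as OpenCV has them; the pictures are not rectified), "camera_from_world" (4x4, takes a point from world to camera coordinates); the wrist camera has in their place "hand_eye" (4x4, takes a point from camera to tool coordinates, whose origin is the TCP and whose axes are the flange's). Camera axes: x right, y down, z forward; pixel columns grow to the right and rows downward; lengths in m; the calibration is good to about 2 mm. A picture is of the moment at which its call begins: read the wrist's pose just before it. camera_model takes no time and is no camera call.
- r.close_job(): hands the job in; it is judged then, once.
The state is a dict: "time": time; "joint_positions": joint angles; "joint_vel": joint speeds; "joint_torque": joint torques, N m; "ee_pos": TCP position; "eef_rot": TCP orientation; "ft_force": force on the tool from outside, world axes, zero at the start; "torque": the same for the moment, N m; "width": finger opening in m; "grip_force": force on a finger pad.
Only numpy, scipy, OpenCV 4.12 (cv2) and the standard library are available. Lean on these libraries where they do the work, as an engineer would, in place of code of your own. Each camera call takes 0.05 s, during which the arm holds its last target. There are 200 camera calls.

## Working session

There is one attempt and no reset: what is moved stays moved. The work goes in short steps, Python scripts to look and compute and a shell command to move; the robot and the scene stay as the last step left them, time stands still between calls to the robot, and variables do not carry over. Pictures are saved under pics/ and viewed, at most 10 in all, crops included, and the job is handed in when it is done.

```bash
mkdir -p pics
python3 - <<'E'
from bench import sensors, vision, r
import cv2
for n in("top","scene"):
    im=vision.camera(n); cv2.imwrite(f"pics/{n}0.png",cv2.cvtColor(im,cv2.COLOR_RGB2BGR))
    m=vision.camera_model(n); print(n,m)
s=sensors.read_state(); print(s)
E
```

```text
top {'vertical_fov': 47.35292820169081, 'cx': 258.3206067662763, 'cy': 194.59324324009697, 'dist': array([-0.01200614,  0.        ,  0.        ,  0.        ,  0.        ]), 'camera_from_world': array([[ 0.02622175, -0.99963996, -0.00569025,  0.00887587],
       [-0.98975051, -0.02516216, -0.14057307,  0.50237502],
       [ 0.14037928,  0.009318  , -0.99005395,  1.312604  ],
       [ 0.        ,  0.        ,  0.        ,  1.        ]])}
scene {'vertical_fov': 56.11953065031219, 'cx': 254.96189370920786, 'cy': 188.5568339009644, 'dist': array([-0.02197562,  0.        ,  0.        ,  0.        ,  0.        ]), 'camera_from_world': array([[ 0.42084982,  0.90711515, -0.00524755, -0.21312977],
       [ 0.64060044, -0.301288  , -0.70629782, -0.27412626],
       [-0.64227448,  0.29388372, -0.70789536,  1.357754  ],
       [ 0.        ,  0.        ,  0.        ,  1.        ]])}
{'time': 0.1, 'joint_positions': array([-1.13459629,  0.33279716, -0.06468313,  1.4608418 ,  0.02160247,
        1.34989105, -0.08852107]), 'joint_vel': array([ 0.00027289, -0.00010857, -0.00124278, -0.00279513,  0.0002454 ,
        0.00138398, -0.0013604 ]), 'joint_torque': array([ 9.86200539e-04, -6.24542999e+01,  2.44563818e-02, -3.90718496e+01,
       -6.14745752e-02,  3.66373092e-02,  5.24601546e-05]), 'ee_pos': array([0.27665879, 0.56005751, 0.22184806]), 'eef_rot': array([ 2.27401819e-01,  9.73800815e-01, -6.11157104e-04, -1.10157202e-04]), 'ft_force': array([-0.39208738,  0.49649361,  0.58966314]), 'torque': array([ 0.03717667, -0.03450748, -0.03464077]), 'grip_force': 0.0, 'width': 0.08734285053577459}
```

View pics/top0.png

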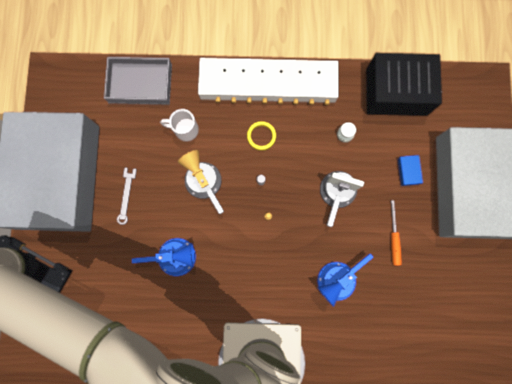

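View pics/scene0.png

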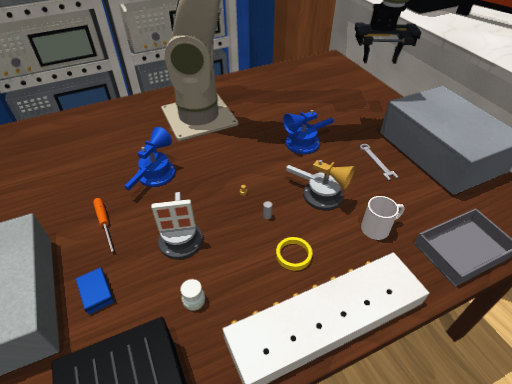

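Top picture: the horn stand with its dark foot and brass cone is at about (203,180), bar end (221,211). The panel stand is at about (340,190), bar end (331,224). The look-alikes are the all-blue stands at (177,257) and (337,282); only the dark-foot ones fit. I'll confirm that in an enlarged crop.

Run:
```python
import cv2
im=cv2.imread("pics/top0.png")[110:260,155:375]
a=cv2.resize(im[20:125,20:75],None,fx=5,fy=5,interpolation=cv2.INTER_CUBIC)
b=cv2.resize(im[20:125,150:220],None,fx=5,fy=5,interpolation=cv2.INTER_CUBIC)
cv2.imwrite("pics/crop.png",cv2.hconcat([a,b])); print(a.shape,b.shape)
```

```text
(525, 275, 3) (525, 350, 3)
```

View pics/crop.png

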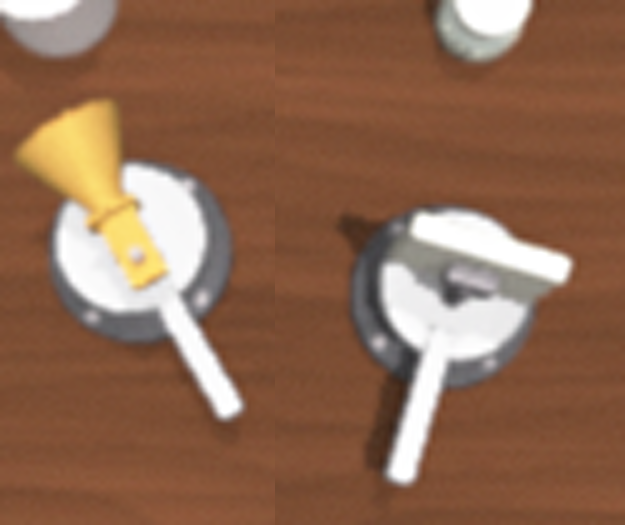

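The crop confirms it: brass cone on a dark foot (left), white panel on a dark foot (right), aluminium tail bars ending at crop (230,410) and (401,478). Now for positions.

```bash
cat > h.py <<'E'
import numpy as np, cv2
from bench import sensors, vision
from scipy.spatial.transform import Rotation as R
def K(m): 
    f=192/np.tan(np.radians(m["vertical_fov"])/2); return np.array([[f,0,m["cx"]],[0,f,m["cy"]],[0,0,1]])
def pt(uv,z,cam="top"):
    m=vision.camera_model(cam); T=m["camera_from_world"]
    n=cv2.undistortPoints(np.array([[uv]],float),K(m),m["dist"])[0,0]
    C=-T[:3,:3].T@T[:3,3]; d=T[:3,:3].T@np.array([*n,1]); return (C+d*(z-C[2])/d[2])
def px(P,cam="top"):
    m=vision.camera_model(cam);T=m["camera_from_world"]
    return cv2.projectPoints(np.array(P,float).reshape(-1,1,3),cv2.Rodrigues(T[:3,:3])[0],T[:3,3],K(m),m["dist"])[0][:,0]
A=lambda x,y:((x+.5)/5-.5+175,(y+.5)/5-.5+130)
B=lambda x,y:((x-275+.5)/5-.5+305,(y+.5)/5-.5+130)
E
python3 - <<'E'
from h import *
for n,f,d,ft,e in(("horn",A,(130,237),(142,251),(230,410)),("panel",B,(456,284),(443,297),(401,478))):
    D=pt(f(*d),.054);F=pt(f(*ft),.012);E=pt(f(*e),.059)
    v=D[:2]-E[:2]; print(n,D,F,E,np.hypot(*v),np.degrees(np.arctan2(v[1],v[0])))
for n,u,z in(("att",(261,179),.05),("adapter",(268,216),.03),("tape",(262,136),.02),("bluehorn",(177,257),.05),("blueP",(337,282),.05),("bluePend",(371,257),.06),("mug",(183,125),.09),("sd",(396,230),.02),("wr",(127,195),.0)): print(n,pt(u,z))
E
```

```text
horn [0.54916856 0.19946708 0.054     ] [0.54794731 0.19756439 0.012     ] [0.44408021 0.13376405 0.059     ] 0.12393727944588329 32.01432924929222
panel [ 0.53090096 -0.22851208  0.054     ] [ 0.52939385 -0.2279467   0.012     ] [ 0.41158652 -0.19468932  0.059     ] 0.12401577775517916 -15.82675295132688
att [0.54832172 0.01477367 0.05      ]
adapter [ 0.43716269 -0.00954966  0.03      ]
tape [0.69233322 0.01523819 0.02      ]
bluehorn [0.30534207 0.25983958 0.05      ]
blueP [ 0.24453392 -0.21803908  0.05      ]
bluePend [ 0.32040695 -0.31682774  0.06      ]
mug [0.70111204 0.2547864  0.09      ]
sd [ 0.40492547 -0.40448059  0.02      ]
wr [0.495135   0.43819109 0.        ]
```

```bash
cat >> h.py <<'E'
AX={"horn":np.array([.549,.1985]),"panel":np.array([.530,-.2282])}
def need(x,y,z,yaw=None):
    s=sensors.read_state(); M=R.from_quat(s["eef_rot"]).as_matrix()
    th=np.degrees(np.arctan2(M[1,0],M[0,0]))
    d=M.T@(np.array([x,y,z])-s["ee_pos"])
    tn=0 if yaw is None else -((yaw-th+180)%360-180)/8
    print("t %.2f"%s["time"],"pos",s["ee_pos"].round(4),"yaw %.1f"%th,"F",s["ft_force"].round(2),"| shift units",(d/.03).round(2),"turn units %.2f"%tn)
def at(n,b,rho,t):   # tool point beside bar at angle b (deg), t = ccw offset
    a=np.radians(b); return AX[n]+rho*np.array([np.cos(a),np.sin(a)])+t*np.array([-np.sin(a),np.cos(a)])
E
python3 -c "
from h import *
need(*at('horn',212,.105,.05),.2,212)"
```

```text
t 0.10 pos [0.2767 0.5601 0.2218] yaw 153.7 F [-0.39  0.5   0.59] | shift units [-13.05 -10.64   0.74] turn units -7.29
```

```bash
python3 -m crank '[[[-0.4,-0.3,0],0],[[-0.8,-0.6,0],0],[[-0.9,-0.75,0],0],[[-0.9,-0.75,0],0],[[-0.9,-0.75,0],0],[[-0.9,-0.75,0],0],[[-0.9,-0.75,0],0],[[-0.9,-0.75,0],0],[[-0.9,-0.75,0],0],[[-0.9,-0.75,0],0],[[-0.9,-0.75,0],0],[[-0.9,-0.75,0],0]]' 0 10
python3 -c "
from h import *
need(*at('horn',212,.105,.05),.2,212)"
```

```text
time: 1.6
ee_pos: [0.4398, 0.1967, 0.2225]
eef_rot: [0.228, 0.974, 0.0, -0.0]
ft_force: [-0.7, 0.1, 0.7]
width: 0.0002
grip_force: 0.0
t 1.60 pos [0.4398 0.1967 0.2225] yaw 153.7 F [-0.74  0.09  0.69] | shift units [-2.82 -2.18  0.75] turn units -7.29
```

```bash
python3 -m crank '[[[-0.9,-0.75,0],0],[[-0.9,-0.75,0],0],[[-0.5,-0.4,0],0],[[0,0,0],-1],[[0,0,0],-1],[[0,0,0],-1],[[0,0,0],-1],[[0,0,0],-1],[[0,0,0],-1],[[0,0,0],-1],[[0,0,0],-0.3],[[0,0,0],0]]'
python3 -c "
from h import *
need(*at('horn',212,.105,.05),.035,212)"
```

```text
time: 3.1
ee_pos: [0.4759, 0.1164, 0.2225]
eef_rot: [-0.276, 0.961, 0.0, -0.0]
ft_force: [0.2, 0.6, -0.5]
width: 0.0004
grip_force: 0.0
t 3.10 pos [0.4759 0.1164 0.2225] yaw -148.0 F [ 0.2   0.55 -0.52] | shift units [-0.02 -0.64  6.25] turn units 0.01
```

```bash
python3 -m crank '[[[0,-0.65,0],0],[[0,0,0.8],0],[[0,0,0.9],0],[[0,0,0.9],0],[[0,0,0.9],0],[[0,0,0.9],0],[[0,0,0.9],0],[[0,0,0.6],0],[[0,0,0.35],0],[[0,0,0],0]]'
python3 - <<'E'
from h import *
need(*at('horn',212,.105,.022),.035,212)
cv2.imwrite("pics/s1.png",cv2.resize(cv2.cvtColor(vision.camera("scene"),cv2.COLOR_RGB2BGR)[100:270,190:420],None,fx=3,fy=3))
E
```

```text
time: 4.35
ee_pos: [0.4862, 0.1004, 0.0348]
eef_rot: [-0.276, 0.961, -0.0, -0.0]
ft_force: [0.3, -0.1, 0.5]
width: 0.0005
grip_force: 0.0
t 4.35 pos [0.4862 0.1004 0.0348] yaw -147.9 F [ 0.29 -0.09  0.53] | shift units [-0.01  0.93 -0.01] turn units 0.01
```

View pics/s1.png

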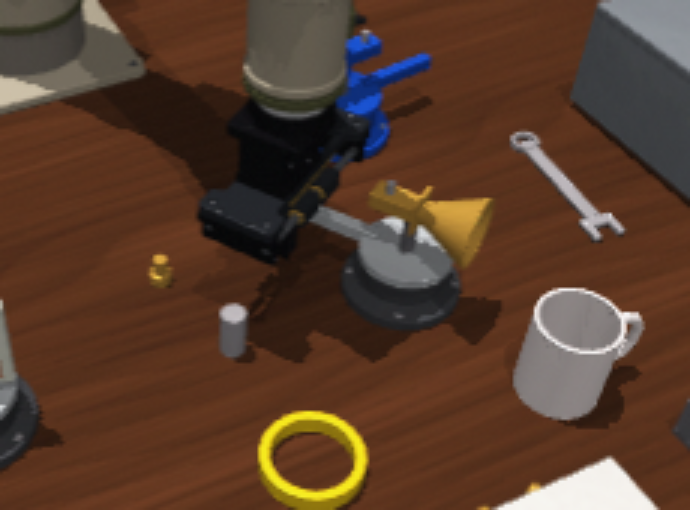

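The gripper is beside the bar (bar at about (340,222) in the crop), clear of the horn at (450,220). Now a gentle contact and the first small arc.

```bash
python3 -m crank '[[[0,0.2,0],0],[[0,0.25,0],0],[[0,0.25,0],0],[[0,0.15,0],0],[[0,0.1,0],0],[[0.04,0.25,0],0.5],[[0.04,0.25,0],0.5],[[0.04,0.25,0],0.5],[[0.04,0.25,0],0.5],[[0.04,0.25,0],0.5]]'
python3 - <<'E'
from h import *
need(*at('horn',192,.105,.022),.035,192)
E
```

```text
time: 5.65
ee_pos: [0.4509, 0.1564, 0.0351]
eef_rot: [-0.104, 0.995, -0.0, 0.0]
ft_force: [1.2, -0.7, 0.5]
width: 0.0009
grip_force: 0.6
t 5.65 pos [0.4509 0.1564 0.0351] yaw -168.0 F [ 1.23 -0.75  0.51] | shift units [ 0.01 -0.04  0.  ] turn units -0.01
```

```bash
python3 -m crank '[[[0.04,0.25,0],0.5],[[0.04,0.25,0],0.5],[[0.04,0.25,0],0.5],[[0.04,0.25,0],0.5],[[0.04,0.25,0],0.5],[[0.04,0.25,0],0.5],[[0.04,0.25,0],0.5],[[0.04,0.25,0],0.5],[[0.04,0.25,0],0.5],[[0.04,0.25,0],0.5]]'
python3 - <<'E'
from h import *
need(*at('horn',152,.105,.022),.035,152)
cv2.imwrite("pics/t2.png",cv2.resize(cv2.cvtColor(vision.camera("top"),cv2.COLOR_RGB2BGR)[130:240,140:260],None,fx=5,fy=5,interpolation=cv2.INTER_CUBIC))
E
```

```text
time: 6.9
ee_pos: [0.4467, 0.2307, 0.035]
eef_rot: [0.242, 0.97, -0.0, 0.0]
ft_force: [0.8, -1.3, 0.9]
width: 0.0006
grip_force: 0.7
t 6.90 pos [0.4467 0.2307 0.035 ] yaw 152.0 F [ 0.8  -1.32  0.86] | shift units [-0.01 -0.08  0.  ] turn units -0.01
```

View pics/t2.png

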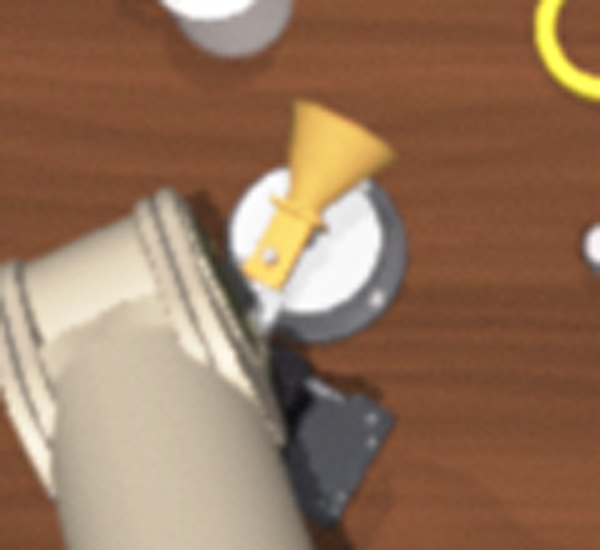

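The horn is following (now looking up-right in the crop, about -28°) and the foot has not moved. I'll continue round.

```bash
python3 -m crank '[[[0.04,0.25,0],0.5],[[0.04,0.25,0],0.5],[[0.04,0.25,0],0.5],[[0.04,0.25,0],0.5],[[0.04,0.25,0],0.5],[[0.04,0.25,0],0.5],[[0.04,0.25,0],0.5],[[0.04,0.25,0],0.5]]'
python3 - <<'E'
from h import *
need(*at('horn',120,.105,.022),.035,120)
E
```

```text
time: 7.95
ee_pos: [0.4789, 0.2811, 0.035]
eef_rot: [0.5, 0.866, -0.0, -0.0]
ft_force: [-0.9, -1.2, 1.1]
width: 0.0003
grip_force: 0.8
t 7.95 pos [0.4789 0.2811 0.035 ] yaw 120.0 F [-0.9  -1.19  1.14] | shift units [-0.05 -0.09 -0.  ] turn units 0.01
```

```bash
python3 -m crank '[[[0.04,0.25,0],0.5],[[0.04,0.25,0],0.5],[[0.04,0.25,0],0.5],[[0.04,0.25,0],0.5],[[0.04,0.25,0],0.5],[[0.04,0.25,0],0.5],[[0.04,0.25,0],0.5],[[0.01,0.1,0],0.2],[[0,0,0],0]]'
python3 - <<'E'
from h import *
need(*at('horn',90.4,.105,.022),.035,90.4)
cv2.imwrite("pics/t3.png",cv2.resize(cv2.cvtColor(vision.camera("top"),cv2.COLOR_RGB2BGR)[130:240,140:260],None,fx=5,fy=5,interpolation=cv2.INTER_CUBIC))
E
```

```text
time: 9.07
ee_pos: [0.5288, 0.3056, 0.0349]
eef_rot: [0.704, 0.711, -0.0, 0.0]
ft_force: [-0.1, 0.3, 0.5]
width: 0.0006
grip_force: 0.0
t 9.07 pos [0.5288 0.3056 0.0349] yaw 90.6 F [-0.13  0.28  0.49] | shift units [-0.07 -0.09 -0.  ] turn units 0.02
```

View pics/t3.png

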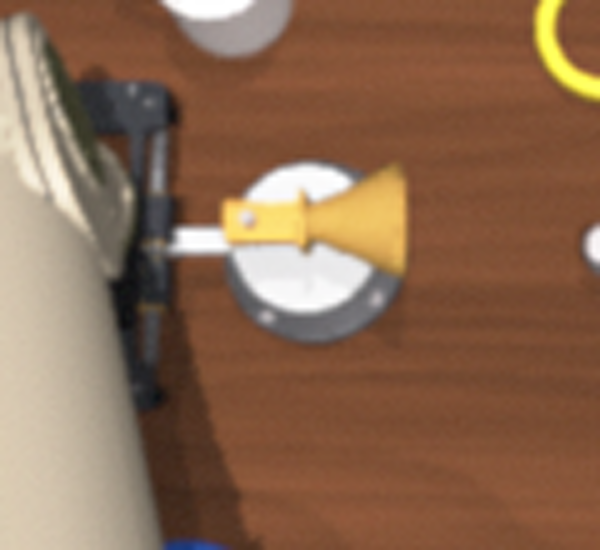

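The horn now looks almost along image +x: mouth centre (405,221), bar visible at (200,241) in the crop. I'll compute the angle, without a further look.

Run:
```python
from h import *
C=lambda x,y:((x+.5)/5-.5+140,(y+.5)/5-.5+130)
for u,z,s in(((404,221),.104,1),((200,241),.059,-1),((180,241),.059,-1)):
    v=s*(pt(C(*u),z)[:2]-AX["horn"]); print(np.hypot(*v),np.degrees(np.arctan2(v[1],v[0])))
d=AX["panel"]-AX["horn"];print(np.degrees(np.arctan2(d[1],d[0])))
```

```text
0.06417338096572658 -88.02945555771522
0.06433127262676899 -85.7161603498492
0.07652455980537008 -86.17060412251875
-92.5495692254177
```

```bash
python3 -m crank '[[[0.01,0.1,0],0.2],[[0.01,0.1,0],0.2],[[0,0,0],0],[[0,-0.2,0],0],[[0,-0.5,0],0],[[0,-0.5,0],0],[[0,0,-0.8],0],[[0,0,-1],0],[[0,0,-1],0],[[0,0,-1],0],[[0,0,-1],0],[[0,0,-1],0]]'
python3 -c "
from h import *
need(*at('panel',164.2,.105,-.05),.2,-15.8)"
```

```text
time: 10.62
ee_pos: [0.4978, 0.3081, 0.21]
eef_rot: [0.723, 0.691, 0.0, -0.0]
ft_force: [1.2, 0.6, 0.0]
width: 0.0004
grip_force: 0.0
t 10.62 pos [0.4978 0.3081 0.21  ] yaw 87.3 F [1.15 0.57 0.04] | shift units [-15.39  -1.13   0.33] turn units 12.89
```

```bash
python3 -m crank '[[[-0.5,0,0],0],[[-1,-0.1,0],0],[[-1,-0.1,0],0],[[-1,-0.1,0],0],[[-1,-0.1,0],0],[[-1,-0.1,0],0],[[-1,-0.1,0],0],[[-1,-0.1,0],0],[[-1,-0.1,0],0],[[-1,-0.1,0],0],[[-1,-0.1,0],0],[[-1,-0.1,0],0]]' && python3 -m crank '[[[-1,-0.1,0],0],[[-1,0,0],0],[[-0.9,0,0],0],[[-0.9,0,0],0],[[0,0,0],1],[[0,0,0],1],[[0,0,0],1],[[0,0,0],1],[[0,0,0],1],[[0,0,0],1]]' && python3 -m crank '[[[0,0,0],1],[[0,0,0],1],[[0,0,0],1],[[0,0,0],1],[[0,0,0],1],[[0,0,0],1],[[0,0,0],0.9],[[0,0,0],0]]'
python3 - <<'E'
from h import *
need(*at('panel',164.2,.105,-.05),.035,-15.8)
cv2.imwrite("pics/t4.png",cv2.resize(cv2.cvtColor(vision.camera("top"),cv2.COLOR_RGB2BGR)[130:240,140:260],None,fx=5,fy=5,interpolation=cv2.INTER_CUBIC))
E
```

```text
time: 12.12
ee_pos: [0.449, -0.0368, 0.2088]
eef_rot: [0.724, 0.69, 0.0, -0.0]
ft_force: [0.9, 0.4, -1.1]
width: 0.0007
grip_force: 0.0
time: 13.38
ee_pos: [0.4407, -0.1494, 0.2087]
eef_rot: [0.943, 0.334, -0.0, -0.0]
ft_force: [0.1, -0.1, -0.2]
width: 0.0004
grip_force: 0.0
time: 14.38
ee_pos: [0.4408, -0.1494, 0.2088]
eef_rot: [0.99, -0.138, -0.0, -0.0]
ft_force: [-0.7, 0.1, 0.1]
width: 0.0003
grip_force: 0.0
t 14.38 pos [ 0.4408 -0.1494  0.2088] yaw -15.9 F [-0.73  0.1   0.09] | shift units [0.08 0.05 5.79] turn units -0.01
```

View pics/t4.png

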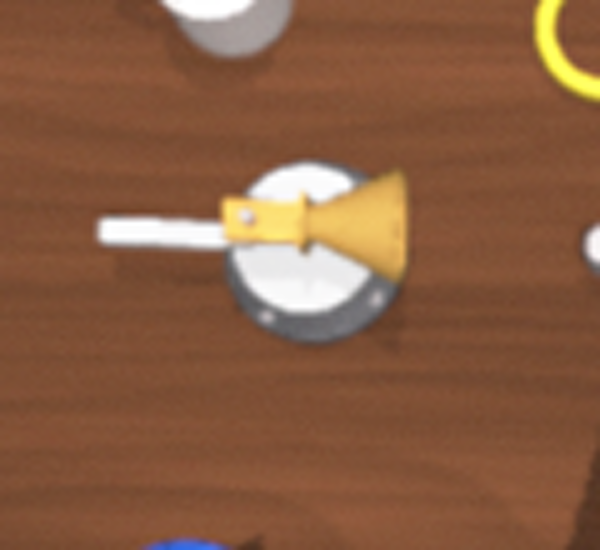

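The horn's bar end is at (98,231) in the crop, the foot unmoved. I'll check the angle while lowering at the panel and making contact.

```bash
python3 -m crank '[[[0,0,0.6],0],[[0,0,0.9],0],[[0,0,0.9],0],[[0,0,0.9],0],[[0,0,0.9],0],[[0,0,0.9],0],[[0,0,0.5],0],[[0.05,0.05,0.2],0],[[0,0,0],0]]'
python3 - <<'E'
from h import *
C=lambda x,y:((x+.5)/5-.5+140,(y+.5)/5-.5+130)
D=pt(C(307,238),.054)[:2];E=pt(C(98,231),.059)[:2];M=pt(C(404,224),.104)[:2]
for P,Q in((AX["horn"],E),(D,E),(M,E),(M,AX["horn"])):
    v=P-Q; 
    if Q is AX["horn"]: v=-v if 0 else v
    print(np.hypot(*v),np.degrees(np.arctan2(v[1],v[0])))
print(D)
need(*at('panel',164.2,.105,-.022),.035,-15.8)
E
```

```text
time: 15.55
ee_pos: [0.4427, -0.151, 0.0353]
eef_rot: [0.99, -0.138, 0.0, 0.0]
ft_force: [-0.4, 0.5, 0.1]
width: 0.0005
grip_force: 0.0
0.12677418472279978 -89.92031878022792
0.12705870416208762 -90.11044940463421
0.19097950224756355 -89.82325931309552
0.06420585858447499 -89.63161555744433
[0.54857876 0.19821559]
t 15.55 pos [ 0.4427 -0.151   0.0353] yaw -15.9 F [-0.45  0.47  0.09] | shift units [0.   0.95 0.01] turn units -0.01
```

```bash
python3 -m crank '[[[0,0.2,0],0],[[0,0.25,0],0],[[0,0.25,0],0],[[0,0.15,0],0],[[0,0.1,0],0],[[-0.04,0.25,0],-0.5],[[-0.04,0.25,0],-0.5],[[-0.04,0.25,0],-0.5],[[-0.04,0.25,0],-0.5],[[-0.04,0.25,0],-0.5]]'
python3 - <<'E'
from h import *
need(*at('panel',184.2,.105,-.022),.035,4.2)
E
```

```text
time: 16.8
ee_pos: [0.4234, -0.214, 0.0349]
eef_rot: [0.999, 0.037, -0.0, -0.0]
ft_force: [0.4, 1.4, 0.9]
width: -0.0
grip_force: 0.7
t 16.80 pos [ 0.4234 -0.214   0.0349] yaw 4.3 F [0.36 1.4  0.87] | shift units [ 0.01 -0.   -0.  ] turn units 0.01
```

```bash
python3 -m crank '[[[-0.04,0.25,0],-0.5],[[-0.04,0.25,0],-0.5],[[-0.04,0.25,0],-0.5],[[-0.04,0.25,0],-0.5],[[-0.04,0.25,0],-0.5],[[-0.04,0.25,0],-0.5],[[-0.04,0.25,0],-0.5],[[-0.04,0.25,0],-0.5],[[-0.04,0.25,0],-0.5],[[-0.04,0.25,0],-0.5]]'
python3 - <<'E'
from h import *
need(*at('panel',224.2,.105,-.022),.035,44.2)
E
```

```text
time: 18.05
ee_pos: [0.4399, -0.2868, 0.0347]
eef_rot: [0.926, 0.377, -0.0, -0.001]
ft_force: [-1.5, -0.4, -0.2]
width: 0.0002
grip_force: 0.7
t 18.05 pos [ 0.4399 -0.2868  0.0347] yaw 44.2 F [-1.5  -0.42 -0.21] | shift units [ 0.01 -0.04 -0.01] turn units 0.01
```

```bash
python3 -m crank '[[[-0.04,0.25,0],-0.5],[[-0.04,0.25,0],-0.5],[[-0.04,0.25,0],-0.5],[[-0.04,0.25,0],-0.5],[[-0.04,0.25,0],-0.5],[[-0.04,0.25,0],-0.5],[[-0.04,0.25,0],-0.5],[[-0.04,0.25,0],-0.5],[[-0.04,0.25,0],-0.5],[[-0.04,0.25,0],-0.5]]'
python3 - <<'E'
from h import *
need(*at('panel',264.2,.105,-.022),.035,84.2)
E
```

```text
time: 19.3
ee_pos: [0.4995, -0.3319, 0.0347]
eef_rot: [0.742, 0.671, -0.0, -0.0]
ft_force: [-2.0, -0.2, 0.4]
width: 0.0004
grip_force: 0.7
t 19.30 pos [ 0.4995 -0.3319  0.0347] yaw 84.2 F [-2.   -0.18  0.42] | shift units [ 0.04 -0.07 -0.01] turn units 0.00
```

```bash
python3 -m crank '[[[-0.02,0.1,0],-0.2],[[-0.02,0.1,0],-0.2],[[-0.02,0.1,0],-0.2],[[0,0,0],0],[[0,-0.2,0],0],[[0,-0.5,0],0],[[0,-0.5,0],0],[[0,0,-0.8],0],[[0,0,-1],0],[[0,0,-1],0],[[0,0,-1],0],[[0,0,-1],0]]' && python3 -m crank '[[[0,0,-1],0],[[0,-1,0],0],[[0.6,-1,0],0],[[1,-1,0],0],[[1,0,0],0],[[1,0,0],0],[[1,0,0],0],[[1,0,0],0],[[1,0,0],0],[[1,0,0],0],[[1,0,0],0],[[0,0,0],0]]'
python3 - <<'E'
from h import *
need(*at('horn',90,.105,.05),.2,90)
im=cv2.cvtColor(vision.camera("top"),cv2.COLOR_RGB2BGR); cv2.imwrite("pics/t5full.png",im)
cv2.imwrite("pics/t5.png",cv2.resize(im[150:240,290:400],None,fx=6,fy=6,interpolation=cv2.INTER_CUBIC))
E
```

```text
time: 20.8
ee_pos: [0.4715, -0.3334, 0.18]
eef_rot: [0.714, 0.7, 0.0, -0.0]
ft_force: [0.5, -0.2, -0.4]
width: 0.0009
grip_force: 0.0
time: 22.3
ee_pos: [0.3869, -0.0724, 0.2088]
eef_rot: [0.713, 0.701, 0.0, -0.0]
ft_force: [-0.3, -0.9, 0.1]
width: 0.0006
grip_force: 0.0
t 22.30 pos [ 0.3869 -0.0724  0.2088] yaw 89.1 F [-0.28 -0.92  0.12] | shift units [12.59  3.53  0.3 ] turn units -0.12
```

View pics/t5.png

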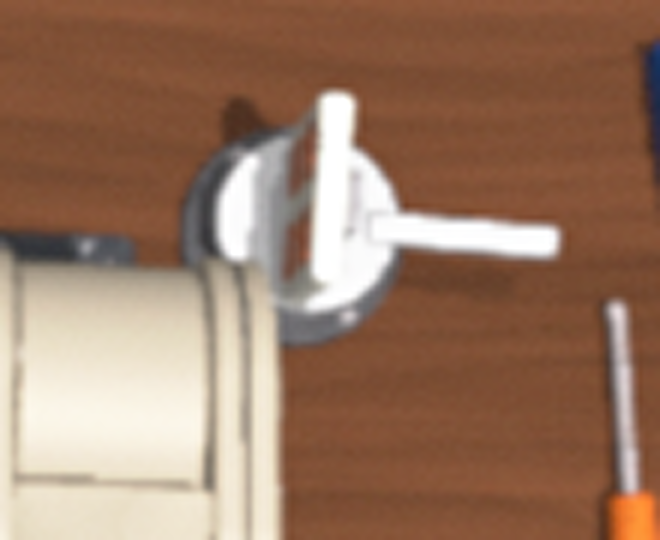

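The panel now faces left, with its bar end at (560,242) and bar start at (375,227) in the crop, and the foot in place. I'll compute the angle.

Run:
```python
from h import *
C=lambda x,y:((x+.5)/6-.5+290,(y+.5)/6-.5+150)
E=pt(C(560,242),.059)[:2];S=pt(C(375,227),.059)[:2]
for P,Q in((AX["panel"],E),(S,E)):
    v=P-Q; print(np.hypot(*v),np.degrees(np.arctan2(v[1],v[0])))
d=AX["horn"]-AX["panel"];print("want",np.degrees(np.arctan2(d[1],d[0])))
v=pt(C(337,95),.154)[:2]-pt(C(329,280),.154)[:2];print("panel normal",np.degrees(np.arctan2(v[1],v[0]))+90)
```

```text
0.12707934490657682 86.62905088981314
0.09343424424404896 86.75296645655695
want 87.45043077458232
panel normal 87.46405129786785
```

The panel is within 1°. Now the horn gets its last 2.5°.

```bash
python3 -m crank '[[[0.6,0.2,0],0],[[1,0.3,0],0],[[1,0.3,0],0],[[1,0.3,0],0],[[1,0.3,0],0],[[1,0.3,0],0],[[1,0.3,0],0],[[1,0.3,0],0],[[1,0.3,0],0],[[1,0.3,0],0],[[1,0.3,0],0],[[1,0.3,0],0]]' && python3 -m crank '[[[1,0.3,0],0.2],[[0,0,0],0]]'
python3 - <<'E'
from h import *
need(*at('horn',87.5,.105,.05),.035,87.5)
E
```

```text
time: 23.85
ee_pos: [0.5002, 0.2713, 0.2089]
eef_rot: [0.714, 0.7, -0.0, 0.0]
ft_force: [0.3, -0.4, -1.3]
width: 0.0003
grip_force: 0.0
time: 24.1
ee_pos: [0.509, 0.3026, 0.2083]
eef_rot: [0.723, 0.691, -0.0, -0.0]
ft_force: [0.7, -1.7, -0.9]
width: 0.0009
grip_force: 0.0
t 24.10 pos [0.509  0.3026 0.2083] yaw 87.4 F [ 0.7  -1.75 -0.88] | shift units [ 0.09 -0.18  5.78] turn units -0.02
```

```bash
python3 -m crank '[[[0.1,-0.2,0.6],0],[[0,0,0.9],0],[[0,0,0.9],0],[[0,0,0.9],0],[[0,0,0.9],0],[[0,0,0.9],0],[[0,0,0.6],0],[[0,0,0.1],0],[[0,0.2,0],0],[[0,0.3,0],0],[[0,0,0],0]]'
python3 - <<'E'
from h import *
need(*at('horn',87.5,.105,.015),.035,87.5)
E
```

```text
time: 25.48
ee_pos: [0.5193, 0.3046, 0.0358]
eef_rot: [0.724, 0.69, 0.001, 0.0]
ft_force: [-0.5, 0.2, -0.3]
width: 0.0008
grip_force: 0.0
t 25.48 pos [0.5193 0.3046 0.0358] yaw 87.2 F [-0.53  0.21 -0.28] | shift units [0.01 0.64 0.03] turn units -0.03
```

```bash
python3 -m crank '[[[0,0.2,0],0],[[0,0.2,0],0],[[0,0.12,0],0],[[0,0.12,0],0],[[0,0,0],0]]'; python3 -m crank '[[[0,-0.2,0],0],[[0,-0.5,0],0],[[0,-0.5,0],0],[[0,0,-0.8],0],[[0,0,-1],0],[[0,0,-1],0],[[0,0,-1],0],[[0,0,-1],0],[[0,0,-1],0],[[-0.5,-1,0],0],[[0,-1,0],0],[[0,-1,0],0]]' && python3 -m crank '[[[0,-1,0],0],[[0,-1,0],0],[[0,-1,0],0],[[0,0,0],0]]'
python3 - <<'E'
from h import *
im=cv2.cvtColor(vision.camera("top"),cv2.COLOR_RGB2BGR); cv2.imwrite("pics/t6full.png",im)
cv2.imwrite("pics/t6.png",cv2.resize(im[130:240,140:260],None,fx=5,fy=5,interpolation=cv2.INTER_CUBIC))
E
```

```text
time: 26.1
ee_pos: [0.5371, 0.3039, 0.035]
eef_rot: [0.723, 0.69, 0.0, -0.0]
ft_force: [-0.5, 0.4, -0.2]
width: 0.0007
grip_force: 0.0
time: 27.6
ee_pos: [0.4085, 0.2946, 0.209]
eef_rot: [0.723, 0.69, 0.0, 0.0]
ft_force: [-0.1, 0.7, -0.4]
width: 0.0006
grip_force: 0.0
time: 28.1
ee_pos: [0.3182, 0.2992, 0.2092]
eef_rot: [0.722, 0.691, 0.0, 0.0]
ft_force: [-0.3, -0.4, -0.5]
width: 0.0005
grip_force: 0.0
```

View pics/t6.png

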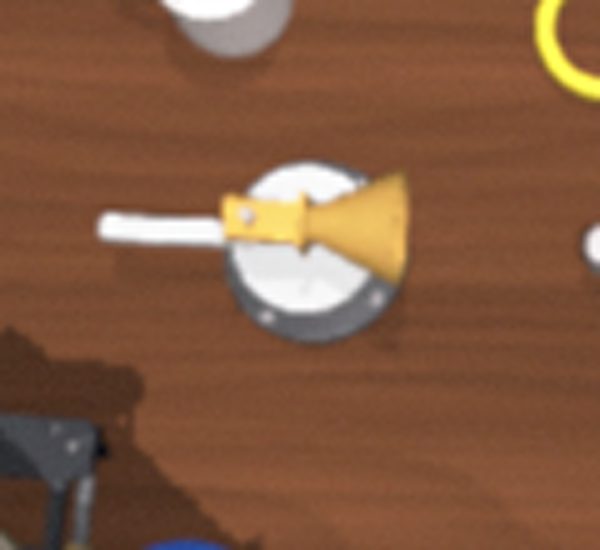

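The horn's bar end is now at (98,227) in the crop and the gripper is well clear. A finer numerical check using a line fit of the bar pixels, and a check that the bystanders stayed put:

Run:
```python
from h import *
def bar(f,x0,x1,y0,y1):
    g=cv2.imread(f).astype(float).min(2)[y0:y1,x0:x1]; w=np.clip(g-90,0,None)
    xs=np.arange(x0,x1); ys=(w*np.arange(y0,y1)[:,None]).sum(0)/w.sum(0)
    p=np.polyfit(xs,ys,1); return pt((x0,np.polyval(p,x0)),.059)[:2],pt((x1-1,np.polyval(p,x1-1)),.059)[:2]
a,b=bar("pics/t6full.png",161,184,168,185)
for n,o,(e,i) in(("horn","panel",(a,b)),("panel","horn",bar("pics/t5full.png",355,382,180,197)[::-1])):
    for c in(AX[n],i):
        v=c-e; v/=np.hypot(*v); d=AX[o]-AX[n]; print(n,np.degrees(np.arctan2(v[1],v[0])),"miss mm",1e3*(v[0]*d[1]-v[1]*d[0]))
p,q=cv2.imread("pics/top0.png",0),cv2.imread("pics/t6full.png",0)
d=cv2.absdiff(p,q)
for n,(x,y,k) in dict(tape=(262,136,18),att=(261,179,8),adapter=(268,216,8),sd=(396,235,35),wrench=(127,195,28),kit=(411,170,14),mug=(181,125,18),jar=(346,132,12)).items(): print(n,d[y-k:y+k,x-k:x+k].max(),end=" ")
```

```text
horn -91.21914981584726 miss mm -9.916985344314192
horn -91.28384908959524 miss mm -9.43479551735295
panel 86.35115156294064 miss mm 8.19429316334368
panel 86.00828520712692 miss mm 10.749626340774462
tape 6 att 5 adapter 6 sd 8 wrench 113 kit 6 mug 6 jar 7
```

Both lines of sight miss by about 10 mm, against 30 mm allowed. The bystanders are unchanged; the difference in the wrench's window comes from the gripper and its shadow at its corner. Handing in.

```bash
python3 -c "
from bench import r
print(r.close_job())"
```

```text
the job is handed in; nothing more can be done
None
```

The horn and panel antennas now face each other, each line of sight passing about 10 mm from the other's axis by my camera measurements (30 mm allowed); the stands and bystanders looked unmoved, the hand is clear, and the job was handed in at about 28 s, with no verdict returned.

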